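# Slide the glued model through the gap onto the cork mat

### The job

The little figure has just been glued to its plywood base and must not be handled: push the base along the table with the fingertips, through the narrow gap between the black kit case and the grey sorter box, until the whole base lies on the cork mat beyond. Keep the base flat on the table, never lift or tip it and do not touch the figure, and leave everything else where it stands.

Things in the scene. Friction and masses are not known exactly. Their poses are not given: they have to be found in the camera images.
- model: loose plywood base board, 88 mm (its x) by 100 mm (its y, its long side) by 22 mm thick, 0.15 to 0.3 kg, slides on the table; origin at the centre of its underside, z up; a white toy figure is glued on it. It starts before the gap (on the -y side of the gap), up to about 50 mm off the line of the gap and turned up to 0.4 rad from it either way
- figure: white toy figure fixed upright on the base board, 47 mm tall, about 20 mm by 30 mm; origin at the centre of its feet on the board's top face, on the board's long centre line, 22 mm from the board's centre towards the board's +y end; not to be touched
- case: black open plastic kit case with white parts in it, fixed, 300 mm (its x) by 160 mm (its y) by 42 mm high; origin at the centre of its underside. Its -x side wall (nearest the robot) is one side of the gap. The passage runs along the case's y axis and the push goes towards +y, to the robot's left; the case is turned up to 0.15 rad
- sorter: grey open plastic sorter box, fixed, 100 mm (its x) by 120 mm (its y) by 42 mm high, parallel to the case and on the robot's side of it; origin at the centre of its underside. Its +x wall is the other side of the gap
- gap_mid (a point): point on the table in the middle of the gap's width, level with the middle of the case; axes as the case's: y along the passage, x across it. The gap is 96 mm wide (the base is 88 mm), 4 mm to spare on each side; it is bounded by both boxes from about 60 mm before to 60 mm after this point and by the case alone to 80 mm
- mat: square cork mat, 150 mm by 150 mm, 1 mm thin, fixed to the table and no hindrance to sliding, beyond the gap (on the +y side), its centre about 155 to 180 mm past gap_mid; origin at its centre, sides along its x and y
- corner0 (a point): bottom corner of the base board at its +44 mm x, +50 mm y
- corner1 (a point): bottom corner of the base board at its +44 mm x, -50 mm y
- corner2 (a point): bottom corner of the base board at its -44 mm x, -50 mm y
- corner3 (a point): bottom corner of the base board at its -44 mm x, +50 mm y
- pen_a: marker pen lying on the table on the right, behind the starting area, 130 mm long (its y), 15 mm thick, origin under its middle; bystander
- pen_b: marker pen like the other, lying on the robot's side of the sorter; bystander
- spare_figure: white toy figure on a round foot of 34 mm, 62 mm tall, standing on the robot's side of the mat, origin under its foot; bystander
- sign: small white sign on a post, 34 mm square foot, 63 mm tall, standing on the far side of the mat, origin under its foot; bystander
- plinth: white plastic block, 50 mm cube, standing on the right of the case, origin under its middle; bystander
- tub: grey open tub 80 mm by 120 mm by 50 mm high, on the left, past the mat on the robot's side, origin under its middle; bystander
- glue_pot: small closed glue pot, 40 mm across, 55 mm high, close to the left of the case, origin under its middle; bystander
Mind the look-alikes: they are no part of the job. There is more than one size of the model; the job needs the smallest.

How it is judged:
By the outcome, as a careful person would: the job done as asked, in the order asked, and still so for the second after the job is handed in, with the robot touching nothing.
It also fails if it takes over 67 s, if anything falls off the work surface, if the arm or the gripper's body presses on something with over 40 N, if the wrist force passes 120 N, or if a joint passes its speed limit or range.

### The arm

A 6-joint arm with a two-finger parallel gripper is mounted at the origin on the work surface. World frame = base frame: x ahead of the robot, y to its left, z up, the work surface at z = 0. Lengths are in m, angles in rad, forces in N, time in s.
With the tool pointing down it reaches from about 0.3 to 0.775 m from the base axis. Payload 14.6 kg.
Tool frame: the origin (TCP) lies midway between the tips of the shut fingers; the grasp point (between the pads) lies 19 mm behind it (ctrl.pinch_z is the distance from the TCP to the grasp point, in m); z points along the fingers, y is the line along which they close (so a half turn about z gives the same grasp; the last joint's range is limited). The gripper opens to 94 mm and grips with 3 to 60 N. Pads are 16 mm wide; open, the fingers measure 119 mm over their backs; the gripper's body (75 mm by 177 mm) begins 78 mm behind the grasp point.
Start: joints at [1.061, 0.3, 1.521, -0, 1.321, -0.067], TCP at [0.236, 0.497, 0.178] pointing down, gripper open.
Joint ranges: [-3.03, 3.03], [-0.79, 2.21], [0.23, 2.52], [-1.04, 4.18], [0, 3.07], [-2.55, 2.55]. Speed limits (rad/s): [2.22, 2.22, 2.57, 3.14, 3.14, 3.14].

### API

Orientations are given as [roll, pitch, yaw] about the fixed x, y, z axes, in that order (R = Rz(yaw) Ry(pitch) Rx(roll)).
In Python, from station import ctrl gives the robot as it stands.
- The arm moves only by the tool jog_arm, never from a script. Its argument "motion" is a list of rows, each a list of 7 numbers: the shift along the tool's x, y, z in m, then the turn, a rotation vector about the tool's x, y, z in rad, then the opening, from -1 (shut) to 1 (fully open). In form: [[tx, ty, tz, rx, ry, rz, gripper], ...]. A call has 1 to 5 rows; each row shifts and turns the commanded pose from where the row before left it, along the tool's axes as they then stand; what a row does not reach is not made up. A row lasts 1/10 s, in which the tool goes at most 50 mm and 8.59 degrees, less where a joint would pass 70% of its speed; a pose out of reach is approached as far as the arm can. A call is refused whole if a number of a shift passes 0.05 or a number of a turn 0.15, either way. A call with a gripper value outside its range is refused whole. The fingers move at their own pace and stop on an object; "squeeze" is the grip in N (left out, the last holds). Time passes only in rows, so rows that do not move let the fingers close. It gives the time, the measured TCP pose, the force, the opening and the grip force at its end, in the units of the state.
- ctrl.get_obs(): the state, without advancing time (a new reading comes with each control period).
- ctrl.camera(name): name is "side" or "top" or "wrist"; returns the picture (480x640x3 uint8, red, green, blue); there is no depth.
- ctrl.camera_model(name): a dict with "intrinsics" (3x3 intrinsics, pixels), "rvec" (rotation vector, rad) and "tvec" (3), from world to camera coordinates, as OpenCV has them. Camera axes: x right, y down, z forward; pixel columns grow to the right and rows downward; lengths in m; the calibration is good to about 2 mm. A picture is of the moment at which its call begins: read the wrist's pose just before it. camera_model takes no time and is no camera call; for the wrist camera it gives the pose at the moment of the call.
- ctrl.hand_in(): hands the job in; it is judged then, once.
The state is a dict: "time_s": time; "qpos": joint angles; "joint_vel": joint speeds; "tau": joint torques, N m; "ee_pos": TCP position; "eef_rot": TCP orientation; "force": force on the tool from outside, world axes, zero at the start; "moment": the same for the moment, N m; "grip_width": finger opening in m; "grip_force": force on a finger pad.
Only numpy, scipy, OpenCV 4.12 (cv2) and the standard library are available. Lean on these libraries where they do the work, as an engineer would, in place of code of your own. Each camera call takes 0.05 s, during which the arm holds its last target. There are 200 camera calls.

## Working session

There is one attempt and no reset: what is moved stays moved. The work goes in short steps, Python scripts to look and compute and a tool call to move; the robot and the scene stay as the last step left them, time stands still between calls to the robot, and variables do not carry over. Pictures are saved under pics/ and viewed, at most 10 in all, crops included, and the job is handed in when it is done.

Besides the shell and the picture viewer there is one more tool, called after ">>>" as a command line: name --pt "numbers of a row" for each row, then --argument value for the rest. jog_arm: Moves the arm, as the interface text tells. Its arguments: {"type":"object","properties":{"motion":{"type":"array"},"squeeze":{"type":"number"}},"required":["motion"]}

```bash
ls; mkdir -p pics; python3 - <<'E'
from station import ctrl
import cv2,numpy as np
o=ctrl.get_obs(); print(o['time_s'],o['ee_pos'],o['eef_rot'],o['grip_width'])
for n in('top','side'):
    im=ctrl.camera(n); cv2.imwrite(f'pics/{n}0.png',im[:,:,::-1])
    m=ctrl.camera_model(n); print(n,m)
E
```

```text
pics
0.0 [0.2355321  0.49669549 0.17698528] [-3.14045320e+00 -6.58368349e-05  2.69874799e+00] 0.09365736144798162
top {'intrinsics': array([[479.41619584,   0.        , 319.38373478],
       [  0.        , 479.41619584, 241.48153064],
       [  0.        ,   0.        ,   1.        ]]), 'rvec': array([ 2.16137247, -2.11420963,  0.17161707]), 'tvec': array([-0.04152664,  0.53571312,  1.01591413])}
side {'intrinsics': array([[471.61835068,   0.        , 326.24312928],
       [  0.        , 471.61835068, 235.30109432],
       [  0.        ,   0.        ,   1.        ]]), 'rvec': array([ 0.18487535, -2.88443795,  1.13690048]), 'tvec': array([0.54152084, 0.13276364, 0.99315947])}
```

View pics/top0.png

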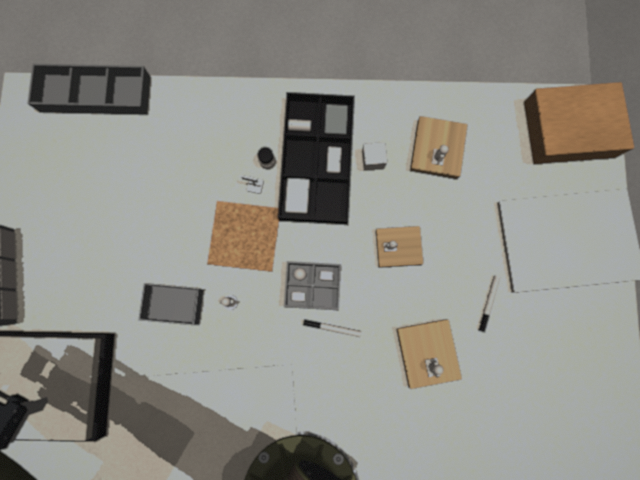

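View pics/side0.png

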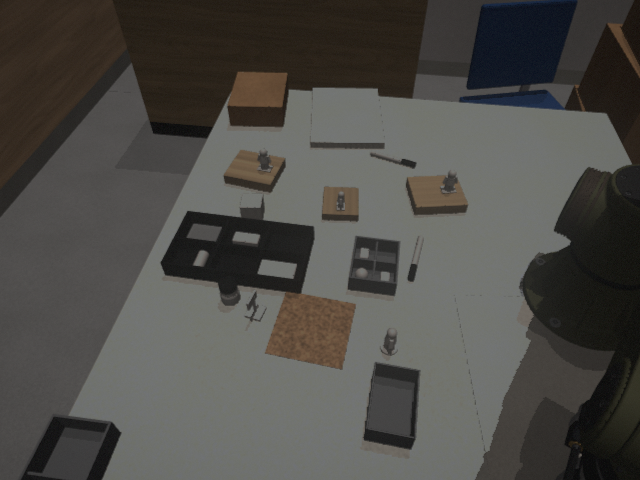

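The top view shows three boards, at (440,147), (400,246) and (430,353). The one at (400,246) is clearly the smallest, about 46x40 px, and lies just before the gap between the case (right wall bottom near (349,223)) and the sorter (313,286). The mat is at (244,236). I'll confirm in an enlarged crop.

```bash
python3 - <<'E'
import cv2
im=cv2.imread('pics/top0.png')
cv2.imwrite('pics/c1.png',cv2.resize(im[185:325,270:450],None,fx=4.4,fy=4.2,interpolation=cv2.INTER_CUBIC))
im=cv2.imread('pics/side0.png')
cv2.imwrite('pics/c2.png',cv2.resize(im[170:370,160:420],None,fx=3,fy=3,interpolation=cv2.INTER_CUBIC))
E
```

```text
(no output)
```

View pics/c1.png

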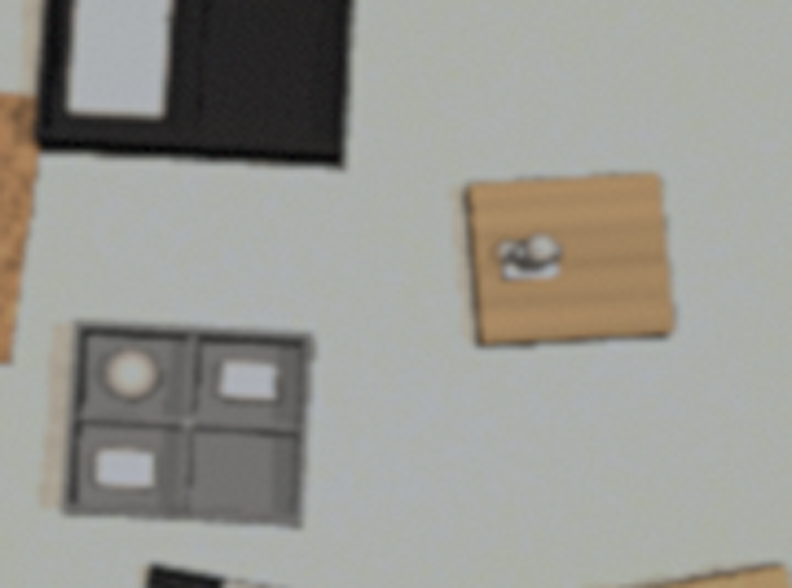

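View pics/c2.png

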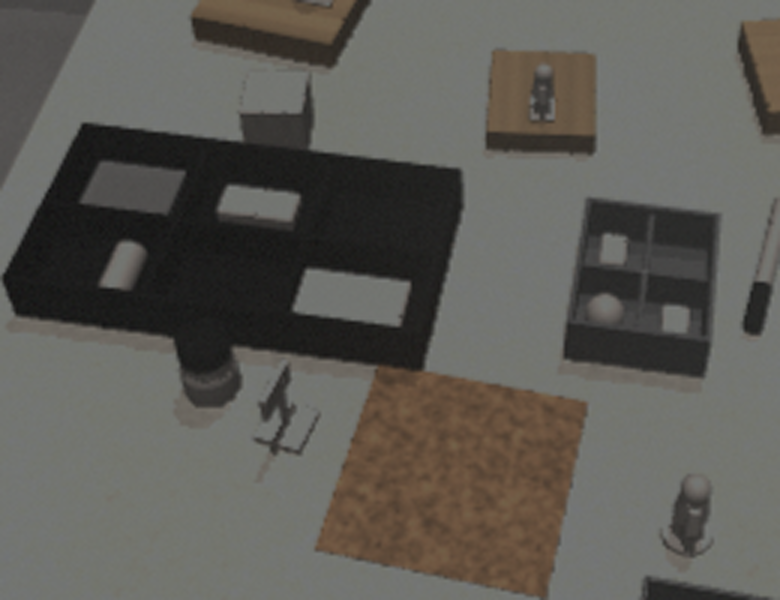

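The crops confirm it. The target is the board at top (400,246), with its figure end to the left, towards the gap. Its top-face corners are at about (377,229), (420,226), (423,263), (379,266). The other two boards are visibly larger. Next I'll localise coarsely.

```bash
cat > h.py <<'E'
import numpy as np,cv2
from station import ctrl
def cam(n):
    m=ctrl.camera_model(n); return m['intrinsics'],cv2.Rodrigues(m['rvec'])[0],np.array(m['tvec'])
def ray(px,z,c):
    K,R,t=c; d=R.T@np.linalg.inv(K)@np.r_[px,1.]; o=-R.T@t
    return (o+d*(z-o[2])/d[2])[:2]
def rect(P,name):  # centre, yaw, sizes from 4 corners
    P=np.array(P); e=[P[(i+1)%4]-P[i] for i in range(4)]
    print(name,P.mean(0).round(4),[f'{np.linalg.norm(v)*1e3:.0f}mm@{np.degrees(np.arctan2(v[1],v[0])):.1f}' for v in e])
E
python3 - <<'E'
from h import *
for n in('top','side','wrist'):
    c=cam(n); print(n,-c[1].T@c[2], 'axis',c[1][2])
o=ctrl.get_obs()
from scipy.spatial.transform import Rotation as Ro
c=cam('wrist');Rt=Ro.from_euler('xyz',o['eef_rot']).as_matrix()
print('cam in tool',Rt.T@(-c[1].T@c[2]-o['ee_pos']),(c[1]@Rt).round(3)); print(c[0])
ct,cs=cam('top'),cam('side')
T=lambda x,y:((x+.5)/4.4-.5+270,(y+.5)/4.2-.5+185)
S=lambda x,y:((x+.5)/3-.5+160,(y+.5)/3-.5+170)
rect([ray(T(*p),.022,ct) for p in[(472,185),(661,175),(674,330),(482,341)]],'board top')
rect([ray(S(*p),.022,cs) for p in[(492,50),(595,53),(596,137),(488,135)]],'board side')
rect([ray(T(*p),.042,ct) for p in[(80,325),(312,337),(300,524),(65,513)]],'sorter top')
rect([ray(S(*p),.042,cs) for p in[(588,200),(719,212),(710,340),(568,330)]],'sorter side')
print('case',ray(T(343,155),.042,ct),ray(T(38,142),.042,ct),ray((355,96),.042,ct),ray((287,93),.042,ct))
print('case side',ray(S(462,170),.042,cs),ray(S(425,368),0,cs))
rect([ray(p,0,ct) for p in[(217,202),(279,209),(272,271),(208,264)]],'mat top')
rect([ray(S(*p),0,cs) for p in[(375,367),(587,403),(546,597),(316,549)]],'mat side')
E
```

```text
top [ 0.36756505 -0.03158485  1.08843597] axis [ 0.15952847  0.00178053 -0.98719172]
side [0.47411491 0.64357367 0.81133514] axis [ 0.07668979 -0.67754422 -0.73147284]
wrist [0.16872867 0.52818069 0.38374496] axis [ 0.23299648 -0.10970867 -0.96626945]
cam in tool [ 0.07385415 -0.00040827 -0.20667136] [[ 0.001  1.    -0.002]
 [-0.966  0.    -0.258]
 [-0.258  0.002  0.966]]
[[383.15687608   0.         317.31103905]
 [  0.         383.15687608 243.20877513]
 [  0.           0.           1.        ]]
board top [ 0.5339 -0.2105] ['98mm@-85.5', '84mm@-176.2', '98mm@94.7', '85mm@3.6']
board side [ 0.5364 -0.2083] ['87mm@-174.7', '101mm@94.9', '86mm@6.2', '102mm@-84.5']
sorter top [ 0.439  -0.0171] ['116mm@-91.9', '97mm@177.4', '116mm@88.5', '98mm@-2.5']
sorter side [ 0.4429 -0.0145] ['97mm@-179.5', '120mm@88.1', '97mm@2.5', '123mm@-91.7']
case [ 0.58305685 -0.09144138] [0.58664911 0.06306754] [ 0.88111309 -0.10498726] [0.8849465  0.05332164]
case side [ 0.58650306 -0.09284693] [0.59097634 0.0624799 ]
mat top [0.552  0.1442] ['146mm@-95.3', '145mm@175.7', '147mm@85.0', '146mm@-4.9']
mat side [0.5568 0.1449] ['151mm@175.9', '149mm@84.8', '149mm@-5.4', '145mm@-94.4']
```

```bash
cat >> h.py <<'E'
from scipy.spatial.transform import Rotation as Ro
def plan(p,yaw,n,start=None):
    "print n rows (tool axes) from the measured pose to TCP p, tool down, yaw"
    o=ctrl.get_obs(); x=np.array(o['ee_pos']); R=Ro.from_euler('xyz',o['eef_rot'])
    if start is not None: x,R=np.array(start[:3]),Ro.from_euler('xyz',[np.pi,0,start[3]])
    G=Ro.from_euler('xyz',[np.pi,0,yaw]); w=(R.inv()*G).as_rotvec()/n; d=(np.array(p)-x)/n
    print('t',o['time_s'],'at',x.round(4),R.as_euler('xyz').round(3),'F',np.round(o['force'],1),'w',round(o['grip_width'],4))
    for i in range(n):
        print(list(map(float,np.r_[R.inv().apply(d),w].round(4)))); R=R*Ro.from_rotvec(w)
E
python3 -c "
from h import *
plan([.535,-.194,.25],1.536,20)"
```

```text
t 0.1 at [0.2355 0.4967 0.1771] [-3.141 -0.     2.699] F [ 0.3  0.4 -0.1] w 0.094
[-0.0283, -0.0248, -0.0036, -0.0, 0.0, 0.0581]
[-0.0297, -0.0231, -0.0036, -0.0, 0.0, 0.0581]
[-0.031, -0.0213, -0.0036, -0.0, 0.0, 0.0581]
[-0.0322, -0.0195, -0.0036, -0.0, 0.0, 0.0581]
[-0.0333, -0.0176, -0.0036, -0.0, 0.0, 0.0581]
[-0.0342, -0.0156, -0.0036, -0.0, 0.0, 0.0581]
[-0.0351, -0.0136, -0.0036, -0.0, 0.0, 0.0581]
[-0.0358, -0.0116, -0.0036, -0.0, 0.0, 0.0581]
[-0.0364, -0.0095, -0.0036, -0.0, 0.0, 0.0581]
[-0.0369, -0.0073, -0.0036, -0.0, 0.0, 0.0581]
[-0.0373, -0.0052, -0.0036, -0.0, 0.0, 0.0581]
[-0.0375, -0.003, -0.0036, -0.0, 0.0, 0.0581]
[-0.0376, -0.0008, -0.0036, -0.0, 0.0, 0.0581]
[-0.0376, 0.0014, -0.0036, -0.0, 0.0, 0.0581]
[-0.0375, 0.0036, -0.0036, -0.0, 0.0, 0.0581]
[-0.0372, 0.0057, -0.0036, -0.0, 0.0, 0.0581]
[-0.0368, 0.0079, -0.0036, -0.0, 0.0, 0.0581]
[-0.0363, 0.01, -0.0036, -0.0, 0.0, 0.0581]
[-0.0356, 0.0121, -0.0036, -0.0, 0.0, 0.0581]
[-0.0349, 0.0142, -0.0036, -0.0, 0.0, 0.0581]
```

>>> jog_arm --pt "-0.028 -0.025 -0.004 0 0 0.058 0.06" --pt "-0.03 -0.023 -0.004 0 0 0.058 0.06" --pt "-0.031 -0.021 -0.004 0 0 0.058 0.06" --pt "-0.032 -0.0195 -0.004 0 0 0.058 0.06" --pt "-0.033 -0.0175 -0.004 0 0 0.058 0.06"

```text
time_s: 0.6
ee_pos: [0.3105, 0.3234, 0.1975]
eef_rot: [-3.141, -0.0, 2.407]
force: [-0.0, -0.4, 0.9]
grip_width: 0.0576
grip_force: 0.0
```

>>> jog_arm --pt "-0.034 -0.0155 -0.004 0 0 0.058 0.06" --pt "-0.035 -0.0135 -0.004 0 0 0.058 0.06" --pt "-0.036 -0.0115 -0.004 0 0 0.058 0.06" --pt "-0.036 -0.0095 -0.004 0 0 0.058 0.06" --pt "-0.037 -0.0075 -0.004 0 0 0.058 0.06"

```text
time_s: 1.1
ee_pos: [0.3852, 0.1512, 0.2176]
eef_rot: [-3.142, -0.0, 2.117]
force: [-0.0, 0.3, -0.4]
grip_width: 0.0498
grip_force: 0.0
```

>>> jog_arm --pt "-0.037 -0.005 -0.004 0 0 0.058 0.06" --pt "-0.0375 -0.003 -0.004 0 0 0.058 0.06" --pt "-0.0375 -0.001 -0.004 0 0 0.058 0.06" --pt "-0.0375 0.0015 -0.004 0 0 0.058 0.06" --pt "-0.0375 0.0035 -0.004 0 0 0.058 0.06"

```text
time_s: 1.6
ee_pos: [0.4602, -0.0209, 0.2376]
eef_rot: [-3.141, -0.0, 1.826]
force: [0.7, 0.6, -0.2]
grip_width: 0.0497
grip_force: 0.0
```

>>> jog_arm --pt "-0.037 0.006 -0.003 0 0 0.058 0.06" --pt "-0.037 0.008 -0.003 0 0 0.058 0.06" --pt "-0.036 0.01 -0.003 0 0 0.058 0.06" --pt "-0.0355 0.012 -0.003 0 0 0.058 0.06" --pt "-0.035 0.014 -0.003 0 0 0.058 0.06"

```text
time_s: 2.1
ee_pos: [0.5354, -0.193, 0.2523]
eef_rot: [-3.141, -0.0, 1.536]
force: [0.0, 0.2, 1.1]
grip_width: 0.0499
grip_force: 0.0
```

```bash
python3 - <<'E'
from h import *
plan([.535,-.194,.25],1.536,1)
m=ctrl.camera_model('wrist'); im=ctrl.camera('wrist'); np.save('w1.npy',[m['rvec'],m['tvec']])
cv2.imwrite('pics/w1.png',im[:,:,::-1])
E
```

```text
t 2.1 at [ 0.5354 -0.193   0.2523] [-3.141 -0.     1.536] F [0.  0.2 1.1] w 0.0499
[-0.001, -0.0004, 0.0023, -0.0006, -0.0002, 0.0003]
```

View pics/w1.png

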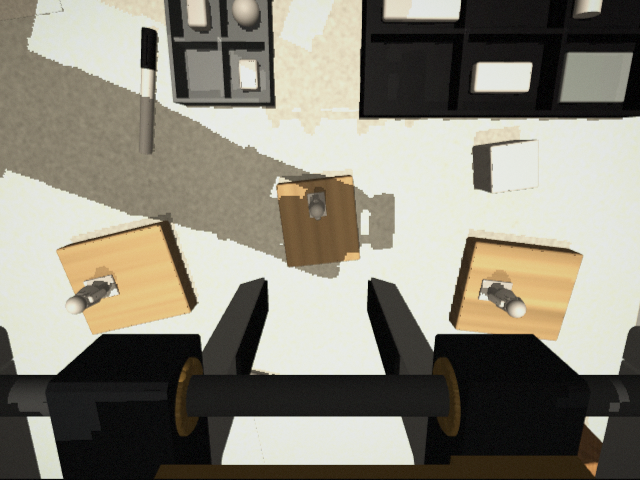

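The wrist view shows the board with its top near (277–360, 176–267) below the gap. The gap lies between the sorter's right wall at x≈273 and the case's left wall at x≈361, with their near ends at y≈105 and 117. I'll enlarge it for corner readings.

```bash
python3 - <<'E'
import cv2
im=cv2.imread('pics/w1.png')
cv2.imwrite('pics/w1c.png',cv2.resize(im[0:290,160:390],None,fx=3,fy=2,interpolation=cv2.INTER_CUBIC))
E
```

```text
(no output)
```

View pics/w1c.png

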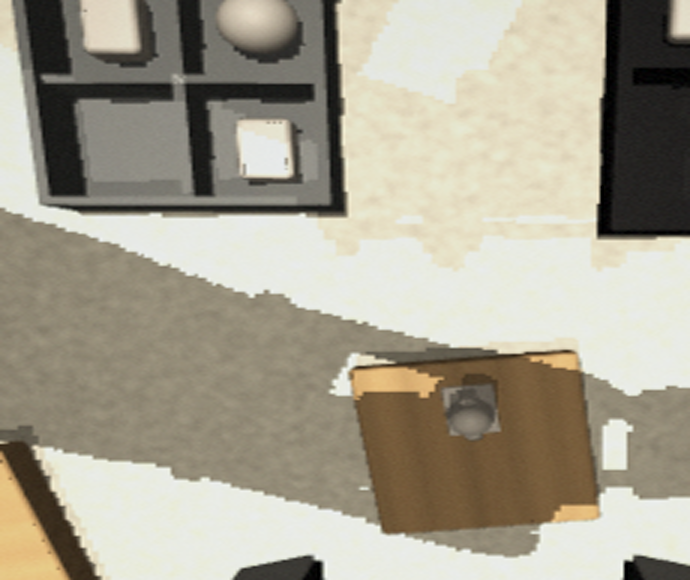

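```bash
python3 - <<'E'
from h import *
r,t=np.load('w1.npy'); c=(cam('wrist')[0],cv2.Rodrigues(r)[0],t)
T=lambda x,y:((x+.5)/3-.5+160,(y+.5)/2-.5)
rect([ray(T(*p),.022,c) for p in[(353,368),(577,353),(598,520),(383,533)]],'board')
f=lambda p,z:ray(T(*p),z,c)
print('sorter bottom R',f((346,214),0),f((339,1),0),'rim BR',f((331,206),.042),'rim BL',f((42,204),.042))
print('case bottom L',f((600,236),0),f((608,1),0), 'far right',ray((640,119),0,c), 'rim', ray((640,113),.042,c))
E
```

```text
board [ 0.5378 -0.2101] ['85mm@3.7', '99mm@-85.8', '86mm@-176.5', '99mm@93.5']
sorter bottom R [ 0.4923537  -0.07912032] [0.49650441 0.02764317] rim BR [ 0.49169349 -0.07874391] rim BL [ 0.39304352 -0.07444659]
case bottom L [ 0.58812233 -0.09422102] [0.59161422 0.02445076] far right [ 0.90814037 -0.10639234] rim [ 0.87325207 -0.10162   ]
```

```bash
python3 - <<'E'
from h import *
plan([.5335,-.295,.25],1.536,3)
print(ray((494,277),.0,cam('top')),ray((485,330),0,cam('top')))
E
```

```text
t 2.15 at [ 0.5365 -0.1971  0.2519] [-3.141e+00  1.000e-03  1.530e+00] F [ 1.4 -4.   0.6] w 0.0499
[-0.0326, 0.0003, 0.0007, -0.0002, 0.0002, -0.002]
[-0.0326, 0.0003, 0.0007, -0.0002, 0.0002, -0.002]
[-0.0326, 0.0002, 0.0006, -0.0002, 0.0002, -0.002]
[ 0.47047162 -0.4283998 ] [ 0.35135927 -0.40398928]
```

>>> jog_arm --pt "-0.033 0 0.001 0 0 0 0.06" --pt "-0.033 0 0.001 0 0 0 0.06" --pt "-0.032 0 0.03 0 0 0 0.06" --pt "0 0 0.045 0 0 0 0.06" --pt "0 0 0.045 0 0 0 0.06"

```text
time_s: 2.65
ee_pos: [0.5316, -0.2902, 0.1288]
eef_rot: [3.141, 0.0, 1.537]
force: [0.9, 0.0, -0.9]
grip_width: 0.0497
grip_force: 0.0
```

>>> jog_arm --pt "0 0 0.045 0 0 0 0.06" --pt "0 0 0.03 0 0 0 0.06" --pt "0 0 0.015 0 0 0 0.06" --pt "0 0 0 0 0 0 0.06" --pt "0 0 0 0 0 0 0.06"

```text
time_s: 3.15
ee_pos: [0.5327, -0.2898, 0.042]
eef_rot: [3.14, 0.001, 1.539]
force: [0.1, -0.4, -0.9]
grip_width: 0.0496
grip_force: 0.0
```

```bash
python3 -c "
from h import *
plan([.5335,-.285,.008],1.536,3)"
```

```text
t 3.15 at [ 0.5327 -0.2898  0.042 ] [3.140e+00 1.000e-03 1.539e+00] F [ 0.1 -0.4 -0.9] w 0.0496
[0.0016, 0.0002, 0.0113, 0.0005, 0.0003, 0.001]
[0.0016, 0.0002, 0.0113, 0.0005, 0.0003, 0.001]
[0.0016, 0.0002, 0.0113, 0.0005, 0.0003, 0.001]
```

Now down to 8 mm, then a slow push of about 25 mm to square the board up.

>>> jog_arm --pt "0 0 0.017 0 0 0 0.06" --pt "0 0 0.017 0 0 0 0.06" --pt "0.003 0 0 0 0 0 0.06" --pt "0.004 0 0 0 0 0 0.06" --pt "0.004 0 0 0 0 0 0.06"

```text
time_s: 3.65
ee_pos: [0.5332, -0.2785, 0.0083]
eef_rot: [3.139, 0.001, 1.539]
force: [-0.2, -0.7, -0.1]
grip_width: 0.0497
grip_force: 0.0
```

>>> jog_arm --pt "0.004 0 0 0 0 0 0.06" --pt "0.004 0 0 0 0 0 0.06" --pt "0.004 0 0 0 0 0 0.06" --pt "0.004 0 0 0 0 0 0.06" --pt "0.004 0 0 0 0 0 0.06"

```text
time_s: 4.15
ee_pos: [0.533, -0.2581, 0.0066]
eef_rot: [-3.142, -0.0, 1.539]
force: [-0.7, 0.0, -0.2]
grip_width: 0.0499
grip_force: 0.0
```

>>> jog_arm --pt "0.004 0 0 0 0 0 0.06" --pt "0.004 0 0 0 0 0 0.06" --pt "0.003 0 0 0 0 0 0.06" --pt "0 0 0 0 0 0 0.06"

```text
time_s: 4.55
ee_pos: [0.5334, -0.2471, 0.0066]
eef_rot: [-3.142, -0.0, 1.539]
force: [0.2, -0.4, -0.8]
grip_width: 0.0499
grip_force: 0.0
```

```bash
python3 - <<'E'
from h import *
plan([.5375,-.2,.008],1.536,1)
m=ctrl.camera_model('wrist'); im=ctrl.camera('wrist'); np.save('w2.npy',[m['rvec'],m['tvec']])
cv2.imwrite('pics/w2.png',im[:,:,::-1])
E
```

```text
t 4.55 at [ 0.5334 -0.2471  0.0066] [-3.142 -0.     1.539] F [ 0.2 -0.4 -0.8] w 0.0499
[0.0472, 0.0026, -0.0014, -0.0, -0.0, 0.0032]
```

View pics/w2.png

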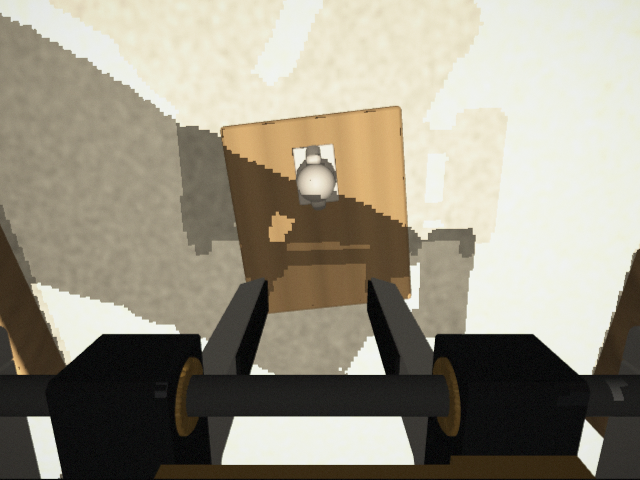

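The board still looks turned about 7°, with corners at TL(222,129), TR(400,107), BR(410,297), and the fingers appear to overlap its back edge. I'll compute where it is.

```bash
python3 - <<'E'
from h import *
r,t=np.load('w2.npy'); c=(cam('wrist')[0],cv2.Rodrigues(r)[0],t)
for p in[(222,129),(400,107),(410,297),(270,312)]: print(p,ray(p,.022,c))
K,R,tt=c
for q in [(.5334-.031,-.2391,.0066),(.5334-.031,-.2551,.0066),(.5334-.031,-.2391,.0256)]:
    x=K@(R@np.array(q)+tt); print(q,(x[:2]/x[2]).round(0))
im=cv2.imread('pics/w2.png')[230:340,200:440]; 
cv2.imwrite('pics/w2c.png',cv2.resize(im,None,fx=3.3,fy=3.3,interpolation=cv2.INTER_CUBIC))
E
```

```text
(222, 129) [ 0.49106688 -0.16594734]
(400, 107) [ 0.57596551 -0.15861198]
(410, 297) [ 0.58366071 -0.25525242]
(270, 312) [ 0.5080717  -0.26160618]
(0.5024, -0.2391, 0.0066) [261. 264.]
(0.5024, -0.2551, 0.0066) [263. 290.]
(0.5024, -0.2391, 0.0256) [256. 275.]
```

View pics/w2c.png

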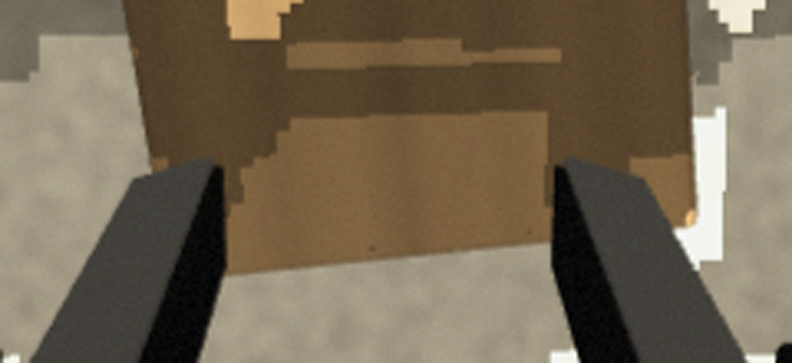

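The board hasn't moved. It is still at about (0.537, -0.210), turned +5.8°. With the fingers 50 mm open their tips sit about 28 mm above the shut-finger TCP, so they passed over the board at about z 0.035 without touching it (zero force). I'll back off and feel for the table behind the board.

>>> jog_arm --pt "-0.016 0 0 0 0 0 0.06" --pt "-0.018 0 0 0 0 0 0.06" --pt "-0.016 0 0 0 0 0 0.06" --pt "0 0 0 0 0 0 0.06" --pt "0 0 0 0 0 0 0.06"

```text
time_s: 5.1
ee_pos: [0.5314, -0.2981, 0.0063]
eef_rot: [-3.141, -0.0, 1.537]
force: [-0.2, 0.4, -0.1]
grip_width: 0.0498
grip_force: 0.0
```

>>> jog_arm --pt "0 0 0.008 0 0 0 0.06" --pt "0 0 0.006 0 0 0 0.06" --pt "0 0 0 0 0 0 0.06" --pt "0 0 0 0 0 0 0.06"

```text
time_s: 5.5
ee_pos: [0.5318, -0.2971, -0.0077]
eef_rot: [-3.141, -0.0, 1.539]
force: [-0.6, -0.1, 1.1]
grip_width: 0.0499
grip_force: 0.0
```

>>> jog_arm --pt "0 0 0.003 0 0 0 0.06" --pt "0 0 0.002 0 0 0 0.06" --pt "0 0 0 0 0 0 0.06"

```text
time_s: 5.8
ee_pos: [0.5317, -0.2974, -0.0127]
eef_rot: [-3.141, -0.0, 1.539]
force: [0.2, -0.2, 0.7]
grip_width: 0.0497
grip_force: 0.0
```

>>> jog_arm --pt "0 0 0.003 0 0 0 0.06" --pt "0 0 0 0 0 0 0.06"

```text
time_s: 6.0
ee_pos: [0.5316, -0.2974, -0.0158]
eef_rot: [-3.141, -0.0, 1.539]
force: [-0.0, 0.4, -0.1]
grip_width: 0.0495
grip_force: 0.0
```

>>> jog_arm --pt "0 0 0.002 0 0 0 0.06" --pt "0 0 0 0 0 0 0.06"

```text
time_s: 6.2
ee_pos: [0.5317, -0.2974, -0.0177]
eef_rot: [-3.141, -0.0, 1.539]
force: [-0.9, -0.0, -0.7]
grip_width: 0.0497
grip_force: 0.0
```

>>> jog_arm --pt "0 0 0.002 0 0 0 0.06" --pt "0 0 0 0 0 0 0.06"

```text
time_s: 6.4
ee_pos: [0.5317, -0.2974, -0.0197]
eef_rot: [-3.141, -0.0, 1.539]
force: [0.6, 0.2, -0.1]
grip_width: 0.0502
grip_force: 0.0
```

>>> jog_arm --pt "0.006 0.001 0 0 0 0 0.06" --pt "0.006 0.001 0 0 0 0 0.06" --pt "0.006 0 0 0 0 0 0.06" --pt "0.004 0 0 0 0 0 0.06" --pt "0.003 0 0 0 0 0 0.06"

```text
time_s: 6.9
ee_pos: [0.5346, -0.2721, -0.0194]
eef_rot: [-3.142, 0.0, 1.539]
force: [-0.1, -1.3, -0.3]
grip_width: 0.0493
grip_force: 0.5
```

>>> jog_arm --pt "0.003 0 0 0 0 0 0.06" --pt "0.003 0 0 0 0 0 0.06" --pt "0.003 0 0 0 0 0 0.06" --pt "0.003 0 0 0 0 0 0.06" --pt "0 0 0 0 0 0 0.06"

```text
time_s: 7.4
ee_pos: [0.535, -0.2602, -0.0194]
eef_rot: [3.142, -0.0, 1.539]
force: [0.3, 0.6, -0.2]
grip_width: 0.0496
grip_force: 0.0
```

```bash
cat >> h.py <<'E'
def board(name):
    "board pose from the front top edge in the wrist picture: fit of wood-coloured region's corners is left to the eye; save picture"
    m=ctrl.camera_model('wrist'); im=ctrl.camera('wrist'); np.save(name+'.npy',[m['rvec'],m['tvec']])
    cv2.imwrite(f'pics/{name}.png',im[:,:,::-1]); return im
def px(name,pts,z=.022):
    r,t=np.load(name+'.npy'); c=(cam('wrist')[0],cv2.Rodrigues(r)[0],t)
    return np.array([ray(p,z,c) for p in pts])
E
python3 - <<'E'
from h import *
board('w3')
E
```

```text
(no output)
```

View pics/w3.png

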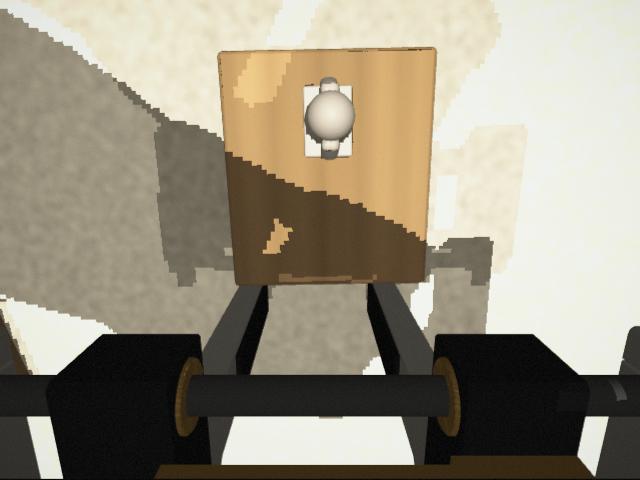

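The board is now engaged and squared up, with corners at TL(219,52), TR(436,48), BR(427,284) and BL(235,285). The fingers push on its back edge.

```bash
cat >> h.py <<'E'
def auto(name):
    "board corners in the wrist picture by colour (saturated wood hue), -> centre, yaw, offset from gap line"
    im=cv2.imread(f'pics/{name}.png'); h=cv2.cvtColor(im,cv2.COLOR_BGR2HSV)
    m=((h[...,0]>8)&(h[...,0]<22)&(h[...,1]>90)).astype(np.uint8); m[300:]=0
    m=cv2.morphologyEx(m,cv2.MORPH_CLOSE,np.ones((5,5)))
    n,l,s,_=cv2.connectedComponentsWithStats(m); k=1+s[1:,4].argmax()
    h=cv2.convexHull(np.argwhere(l==k)[:,::-1].astype(np.float32))
    q=cv2.approxPolyN(h,4,ensure_convex=True).reshape(-1,2); print(q.round(0).tolist())
    P=px(name,q); rect(P,name); return P
E
python3 - <<'E'
from h import *
P=px('w3',[(219,52),(436,48),(427,284),(235,285)]); rect(P,'eye'); auto('w3')
plan([.5411,-.06,-.0194],1.536,8)
E
```

```text
eye [ 0.5427 -0.2007] ['85mm@-0.8', '99mm@-89.6', '88mm@178.5', '98mm@88.8']
[[423.0, 288.0], [236.0, 290.0], [216.0, 51.0], [437.0, 47.0]]
w3 [ 0.5421 -0.2017] ['86mm@178.8', '101mm@89.5', '87mm@-0.7', '102mm@-90.7']
t 7.45 at [ 0.535  -0.2603 -0.0194] [ 3.141 -0.     1.539] F [-0.3 -0.2  0.4] w 0.05
[0.025, -0.0, 0.0, 0.0, -0.0, 0.0004]
[0.025, -0.0001, 0.0, 0.0, -0.0, 0.0004]
[0.025, -0.0001, 0.0, 0.0, -0.0, 0.0004]
[0.025, -0.0001, 0.0, 0.0, -0.0, 0.0004]
[0.025, -0.0001, 0.0, 0.0, -0.0, 0.0004]
[0.025, -0.0001, -0.0, 0.0, -0.0, 0.0004]
[0.025, -0.0001, -0.0, 0.0, -0.0, 0.0004]
[0.025, -0.0001, -0.0, 0.0, -0.0, 0.0004]
```

The board's centre is at x 0.5427 and the gap line there is at 0.5362, so it sits about 6.5 mm too far to +x. I'll nudge it from its +x side with the fingers shut, which puts the tips at the TCP, keeping the same hand yaw and staying well clear of the figure.

>>> jog_arm --pt "-0.015 0 0 0 0 0 0.06" --pt "-0.01 0 -0.03 0 0 0 0.06" --pt "0 0 -0.05 0 0 0 -1" --pt "0 0.02 -0.03 0 0 0 -1" --pt "0.015 0.04 0 0 0 0 -1"

```text
time_s: 7.95
ee_pos: [0.5959, -0.2762, 0.0966]
eef_rot: [3.134, 0.004, 1.535]
force: [0.2, -0.4, -0.1]
grip_width: 0.0289
grip_force: 0.0
```

>>> jog_arm --pt "0.03 0.02 0 0 0 0 -1" --pt "0.04 0.003 0 0 0 0 -1" --pt "0 0 0 0 0 0 -1" --pt "0 0 0 0 0 0 -1" --pt "0 0 0 0 0 0 -1"

```text
time_s: 8.45
ee_pos: [0.6196, -0.2047, 0.0906]
eef_rot: [3.141, 0.0, 1.538]
force: [0.1, -0.7, 0.1]
grip_width: 0.0004
grip_force: 0.0
```

```bash
python3 - <<'E'
from h import *
plan([.612,-.200,.008],1.536,3)
board('w4'); auto('w4')
E
```

```text
t 8.45 at [ 0.6196 -0.2047  0.0906] [3.141 0.    1.538] F [ 0.1 -0.7  0.1] w 0.0004
[0.0015, -0.0026, 0.0275, 0.0001, 0.0001, 0.0006]
[0.0015, -0.0026, 0.0275, 0.0001, 0.0001, 0.0006]
[0.0015, -0.0026, 0.0275, 0.0001, 0.0001, 0.0006]
[[162.0, 299.0], [145.0, 173.0], [271.0, 171.0], [277.0, 299.0]]
w4 [ 0.5442 -0.1974] ['96mm@89.4', '89mm@-0.7', '98mm@-90.7', '89mm@178.1']
```

>>> jog_arm --pt "0.002 -0.002 0.035 0 0 0 -1" --pt "0.002 -0.002 0.035 0 0 0 -1" --pt "0 0 0.012 0 0 0 -1" --pt "0 0 0 0 0 0 -1" --pt "0 0 0 0 0 0 -1"

```text
time_s: 9.0
ee_pos: [0.6167, -0.2, 0.0101]
eef_rot: [3.14, 0.001, 1.538]
force: [0.3, -0.1, 0.4]
grip_width: 0.0005
grip_force: 0.0
```

```bash
python3 - <<'E'
from h import *
plan([.5927,-.200,.008],1.536,3)
E
```

```text
t 9.0 at [ 0.6167 -0.2     0.0101] [3.140e+00 1.000e-03 1.538e+00] F [ 0.3 -0.1  0.4] w 0.0005
[-0.0003, -0.008, 0.0007, 0.0006, 0.0002, 0.0007]
[-0.0003, -0.008, 0.0007, 0.0006, 0.0002, 0.0007]
[-0.0003, -0.008, 0.0007, 0.0006, 0.0002, 0.0007]
```

>>> jog_arm --pt "0 -0.006 0.002 0 0 0 -1" --pt "0 -0.006 0 0 0 0 -1" --pt "0 -0.005 0 0 0 0 -1" --pt "0 -0.004 0 0 0 0 -1" --pt "0 -0.002 0 0 0 0 -1"

```text
time_s: 9.5
ee_pos: [0.5927, -0.1984, 0.0069]
eef_rot: [3.141, 0.0, 1.539]
force: [-0.4, 0.5, -0.6]
grip_width: 0.0005
grip_force: 0.0
```

```bash
python3 - <<'E'
from h import *
plan([.5927,-.200,.008],1.536,1)
board('w5'); print(auto('w5').round(4).tolist())
E
```

```text
t 9.5 at [ 0.5927 -0.1984  0.0069] [3.141 0.    1.539] F [-0.4  0.5 -0.6] w 0.0005
[-0.0016, 0.0001, -0.0011, 0.0003, 0.0001, 0.0027]
[[306.0, 299.0], [143.0, 299.0], [128.0, 195.0], [303.0, 192.0]]
w5 [ 0.5435 -0.1763] ['87mm@178.2', '56mm@89.3', '87mm@-0.7', '58mm@-90.7']
[[0.5869, -0.2061], [0.4995, -0.2033], [0.5002, -0.1474], [0.5876, -0.1485]]
```

>>> jog_arm --pt "0 -0.002 0 0 0 0 -1" --pt "0 -0.002 0 0 0 0 -1" --pt "0 0 0 0 0 0 -1"

```text
time_s: 9.85
ee_pos: [0.5888, -0.1982, 0.0065]
eef_rot: [-3.141, -0.0, 1.539]
force: [0.9, 0.2, 0.8]
grip_width: 0.0009
grip_force: 0.0
```

```bash
python3 - <<'E'
from h import *
board('w6'); auto('w6')
E
```

```text
[[150.0, 299.0], [135.0, 195.0], [310.0, 192.0], [312.0, 299.0]]
w6 [ 0.5434 -0.1762] ['56mm@89.4', '87mm@-0.8', '57mm@-90.8', '87mm@178.2']
```

>>> jog_arm --pt "0 -0.002 0 0 0 0 -1" --pt "0 -0.002 0 0 0 0 -1" --pt "0 0 0 0 0 0 -1"

```text
time_s: 10.2
ee_pos: [0.5848, -0.1981, 0.0065]
eef_rot: [-3.141, -0.0, 1.539]
force: [-0.1, -1.1, -0.8]
grip_width: 0.0004
grip_force: 0.0
```

```bash
python3 - <<'E'
from h import *
plan([.5927,-.200,.008],1.536,1)
board('w7'); auto('w7')
E
```

```text
t 10.2 at [ 0.5848 -0.1981  0.0065] [-3.141 -0.     1.539] F [-0.1 -1.1 -0.8] w 0.0004
[-0.0016, 0.008, -0.0015, -0.0002, -0.0001, 0.0027]
[[319.0, 299.0], [157.0, 299.0], [143.0, 195.0], [317.0, 192.0]]
w7 [ 0.5432 -0.1762] ['87mm@178.2', '56mm@89.3', '87mm@-0.7', '57mm@-90.7']
```

```bash
python3 - <<'E'
import cv2,numpy as np
im=cv2.imread('pics/w7.png'); h=cv2.cvtColor(im,cv2.COLOR_BGR2HSV)
m=((h[...,2]<95)&(h[...,1]<70)).astype(np.uint8)
for r in range(236,345,6):
    c=np.where(m[r])[0]; s=np.split(c,np.where(np.diff(c)>2)[0]+1) if len(c) else []
    print(r,[(int(a[0]),int(a[-1])) for a in s if len(a)>3], im[r,[300,310,317,325,335]].tolist())
E
```

```text
236 [(217, 229), (570, 621)] [[41, 65, 82], [42, 65, 83], [38, 56, 69], [87, 103, 108], [86, 100, 106]]
242 [(214, 240), (586, 621)] [[43, 66, 86], [42, 65, 84], [40, 58, 73], [86, 100, 104], [88, 103, 108]]
248 [(212, 240), (601, 620)] [[45, 68, 88], [42, 66, 84], [41, 59, 76], [85, 101, 105], [87, 101, 108]]
254 [(208, 211), (221, 242), (617, 620)] [[42, 66, 83], [42, 64, 85], [33, 54, 70], [88, 102, 108], [85, 101, 106]]
260 [(206, 217), (224, 244)] [[39, 62, 82], [43, 66, 84], [37, 58, 74], [80, 96, 101], [87, 101, 106]]
266 [(202, 228), (231, 244)] [[40, 62, 82], [44, 66, 85], [37, 56, 73], [83, 97, 103], [84, 100, 105]]
272 [(219, 242)] [[39, 64, 80], [44, 67, 87], [39, 58, 75], [125, 147, 155], [121, 142, 148]]
278 [(223, 237), (310, 313), (319, 325)] [[45, 66, 83], [51, 60, 69], [35, 57, 73], [72, 81, 84], [126, 148, 157]]
284 [(197, 200), (221, 233), (293, 315), (319, 342)] [[54, 59, 62], [54, 59, 62], [20, 29, 37], [55, 61, 62], [57, 61, 64]]
290 [(201, 205), (216, 232), (291, 315), (321, 344)] [[55, 62, 64], [54, 60, 62], [22, 31, 39], [56, 61, 63], [59, 63, 67]]
296 [(290
[... 494 characters left out ...]
 [(284, 314), (319, 351), (635, 639)] [[55, 59, 64], [52, 59, 60], [31, 44, 54], [53, 61, 62], [56, 59, 62]]
332 [(0, 6), (283, 315), (320, 352), (629, 639)] [[56, 62, 65], [53, 57, 60], [28, 40, 53], [57, 60, 62], [54, 60, 62]]
338 [(0, 7), (212, 257), (263, 266), (269, 277), (281, 294), (297, 314), (322, 339), (342, 349), (359, 381), (384, 388), (391, 402), (405, 421), (627, 639)] [[14, 14, 15], [46, 49, 50], [27, 40, 54], [37, 41, 42], [5, 7, 6]]
344 [(0, 9), (209, 220), (223, 248), (253, 267), (270, 275), (291, 315), (319, 334), (337, 348), (359, 367), (375, 379), (382, 391), (402, 405), (412, 416), (419, 426), (626, 639)] [[5, 5, 5], [43, 48, 49], [34, 46, 57], [39, 42, 43], [13, 9, 8]]
```

The tip row is the same with the fingers shut (278), so the real tips are about 20–28 mm above the reported TCP at any opening. They passed over the board again without touching it. I'll back off, go down to TCP z ≈ -0.013 and repeat the side nudge. The palm stays well above the figure.

>>> jog_arm --pt "-0.002 0.01 0 0 0 0 -1" --pt "0 0.012 0 0 0 0 -1" --pt "0 0.01 0 0 0 0 -1" --pt "0 0 0 0 0 0 -1" --pt "0 0 0.008 0 0 0 -1"

```text
time_s: 10.75
ee_pos: [0.6172, -0.2013, -0.001]
eef_rot: [3.14, 0.0, 1.539]
force: [0.2, -0.3, -0.5]
grip_width: 0.0005
grip_force: 0.0
```

>>> jog_arm --pt "0 0 0.006 0 0 0 -1" --pt "0 0 0.006 0 0 0 -1" --pt "0 -0.006 0 0 0 0 -1" --pt "0 -0.006 0 0 0 0 -1" --pt "0 -0.004 0 0 0 0 -1"

```text
time_s: 11.25
ee_pos: [0.6003, -0.2007, -0.0132]
eef_rot: [3.141, 0.0, 1.539]
force: [-0.4, 0.2, 0.1]
grip_width: 0.0005
grip_force: 0.0
```

```bash
python3 - <<'E'
from h import *
plan([.5927,-.200,-.013],1.536,1)
board('w8'); auto('w8')
E
```

```text
t 11.25 at [ 0.6003 -0.2007 -0.0132] [3.141 0.    1.539] F [-0.4  0.2  0.1] w 0.0005
[0.0004, -0.0076, -0.0002, 0.0001, 0.0001, 0.0026]
[[107.0, 299.0], [89.0, 197.0], [286.0, 193.0], [290.0, 299.0]]
w8 [ 0.5441 -0.173 ] ['49mm@89.3', '88mm@-0.7', '51mm@-90.6', '88mm@178.2']
```

>>> jog_arm --pt "0 -0.003 0 0 0 0 -1" --pt "0 -0.003 0 0 0 0 -1" --pt "0 -0.001 0 0 0 0 -1" --pt "0 0 0 0 0 0 -1"

```text
time_s: 11.7
ee_pos: [0.594, -0.2005, -0.0132]
eef_rot: [3.141, 0.0, 1.539]
force: [0.7, -0.4, 1.3]
grip_width: 0.0002
grip_force: 0.5
```

```bash
python3 - <<'E'
from h import *
plan([.5927,-.200,-.013],1.536,1)
board('w9'); P=auto('w9');print(P.round(4).tolist())
E
```

```text
t 11.7 at [ 0.594  -0.2005 -0.0132] [3.141 0.    1.539] F [ 0.7 -0.4  1.3] w 0.0002
[0.0004, -0.0013, -0.0002, 0.0004, 0.0002, 0.0028]
[[116.0, 299.0], [99.0, 196.0], [295.0, 193.0], [298.0, 299.0]]
w9 [ 0.5421 -0.1729] ['49mm@89.4', '88mm@-0.9', '51mm@-90.8', '88mm@178.2']
[[0.498, -0.1966], [0.4985, -0.1472], [0.5863, -0.1485], [0.5856, -0.1994]]
```

>>> jog_arm --pt "0 -0.002 0 0 0 0 -1" --pt "0 -0.002 0 0 0 0 -1" --pt "0 -0.0015 0 0 0 0 -1" --pt "0 0 0 0 0 0 -1"

```text
time_s: 12.15
ee_pos: [0.5883, -0.2002, -0.0133]
eef_rot: [3.141, 0.0, 1.539]
force: [1.8, -0.0, 2.0]
grip_width: 0.0002
grip_force: 1.3
```

```bash
python3 - <<'E'
from h import *
plan([.5927,-.200,-.013],1.536,1)
board('w10'); P=auto('w10');print(P.round(4).tolist())
E
```

```text
t 12.15 at [ 0.5883 -0.2002 -0.0133] [3.141 0.    1.539] F [ 1.8 -0.   2. ] w 0.0002
[0.0004, 0.0043, -0.0003, 0.0001, 0.0, 0.0027]
[[116.0, 299.0], [99.0, 196.0], [295.0, 193.0], [299.0, 299.0]]
w10 [ 0.5366 -0.1727] ['50mm@89.4', '88mm@-1.0', '51mm@-90.5', '88mm@178.2']
[[0.4924, -0.1964], [0.493, -0.1469], [0.5807, -0.1483], [0.5802, -0.1992]]
```

>>> jog_arm --pt "0 0.01 0 0 0 0 -1" --pt "0 0.012 0 0 0 0 -1" --pt "0 0 -0.03 0 0 0 -1" --pt "0 0 -0.045 0 0 0 -1" --pt "-0.02 0 -0.03 0 0 0 -0.5"

```text
time_s: 12.7
ee_pos: [0.6101, -0.2195, 0.0939]
eef_rot: [3.141, -0.0, 1.541]
force: [0.7, -0.7, 0.2]
grip_width: 0.0054
grip_force: 0.0
```

>>> jog_arm --pt "-0.045 0 0 0 0 0 0.06" --pt "-0.02 -0.03 0 0 0 0 0.06" --pt "0 -0.044 0 0 0 0 0.06" --pt "0 0 0.03 0 0 0 0.06" --pt "0 0 0 0 0 0 0.06"

```text
time_s: 13.2
ee_pos: [0.5313, -0.2828, 0.0587]
eef_rot: [-3.137, -0.003, 1.538]
force: [0.6, 0.2, -0.0]
grip_width: 0.0449
grip_force: 0.0
```

```bash
python3 - <<'E'
from h import *
plan([.5335,-.285,-.016],1.536,3)
board('w11'); P=auto('w11');print(P.round(4).tolist())
E
```

```text
t 13.2 at [ 0.5313 -0.2828  0.0587] [-3.137e+00 -3.000e-03  1.538e+00] F [ 0.6  0.2 -0. ] w 0.0449
[-0.0008, 0.0009, 0.0249, -0.0017, -0.0009, 0.0006]
[-0.0008, 0.0008, 0.0249, -0.0017, -0.0009, 0.0006]
[-0.0007, 0.0008, 0.0249, -0.0017, -0.0009, 0.0006]
[[387.0, 206.0], [251.0, 208.0], [241.0, 39.0], [392.0, 36.0]]
w11 [ 0.5348 -0.2001] ['87mm@179.3', '99mm@88.9', '87mm@-0.8', '99mm@-90.9']
[[0.5775, -0.25], [0.4905, -0.2489], [0.4924, -0.1502], [0.579, -0.1513]]
```

>>> jog_arm --pt "0 0.001 0.03 0 0 0 0.06" --pt "-0.001 0 0.03 0 0 0 0.06" --pt "-0.001 0 0.015 0 0 0 0.06" --pt "0 0 0 0 0 0 0.06" --pt "0 0 0 0 0 0 0.06"

```text
time_s: 13.75
ee_pos: [0.5355, -0.2858, -0.0123]
eef_rot: [3.141, 0.001, 1.539]
force: [0.1, 0.1, 0.2]
grip_width: 0.0498
grip_force: 0.0
```

>>> jog_arm --pt "0.008 0 0 0 0 0 0.06" --pt "0.008 0 0 0 0 0 0.06" --pt "0.006 0 0 0 0 0 0.06" --pt "0.004 0 0 0 0 0 0.06" --pt "0.004 0 0 0 0 0 0.06"

```text
time_s: 14.25
ee_pos: [0.5359, -0.2555, -0.013]
eef_rot: [3.141, 0.001, 1.539]
force: [-0.3, -3.2, 2.4]
grip_width: 0.0498
grip_force: 1.4
```

>>> jog_arm --pt "0.006 0 0 0 0 0 0.06" --pt "0.006 0 0 0 0 0 0.06" --pt "0.006 0 0 0 0 0 0.06" --pt "0.006 0 0 0 0 0 0.06" --pt "0.004 0 0 0 0 0 0.06"

```text
time_s: 14.75
ee_pos: [0.5366, -0.227, -0.0134]
eef_rot: [3.142, 0.0, 1.539]
force: [0.1, -3.2, 1.8]
grip_width: 0.0501
grip_force: 1.4
```

```bash
python3 - <<'E'
from h import *
plan([.5335,-.285,-.016],1.536,1)
im=board('w12'); P=auto('w12');print(P.round(4).tolist())
g=cv2.cvtColor(im,cv2.COLOR_RGB2HSV)
for r in (2,8,14,20,26,32): # dark runs = box walls
    c=np.where(g[r,:,2]<70)[0]; s=np.split(c,np.where(np.diff(c)>2)[0]+1) if len(c) else []
    print(r,[(int(a[0]),int(a[-1])) for a in s if len(a)>3])
E
```

```text
t 14.75 at [ 0.5366 -0.227  -0.0134] [3.142 0.    1.539] F [ 0.1 -3.2  1.8] w 0.0501
[-0.0581, -0.0012, 0.0026, 0.0, 0.0, 0.003]
[[403.0, 281.0], [221.0, 281.0], [205.0, 55.0], [416.0, 55.0]]
w12 [ 0.5365 -0.1679] ['87mm@178.2', '98mm@88.3', '87mm@-1.8', '98mm@-91.7']
[[0.5783, -0.2183], [0.4917, -0.2156], [0.4947, -0.1174], [0.5812, -0.1201]]
2 [(612, 617), (630, 639)]
8 []
14 []
20 []
26 []
32 []
```

>>> jog_arm --pt "0.006 0 0 0 0 0 0.06" --pt "0.006 0 0 0 0 0 0.06" --pt "0.005 0 0 0 0 0 0.06" --pt "0.002 0 0 0 0 0 0.06"

```text
time_s: 15.2
ee_pos: [0.5371, -0.2079, -0.0135]
eef_rot: [-3.141, -0.0, 1.539]
force: [0.8, -1.2, 0.4]
grip_width: 0.0497
grip_force: 0.9
```

```bash
python3 - <<'E'
from h import *
plan([.5335,-.285,-.016],1.536,1)
im=board('w13'); P=auto('w13');print(P.round(4).tolist())
g=cv2.cvtColor(im,cv2.COLOR_RGB2HSV)
for r in (0,4,8,12,16,20,26,32,40): # dark runs = box walls
    c=np.where(g[r,:,2]<80)[0]; s=np.split(c,np.where(np.diff(c)>2)[0]+1) if len(c) else []
    print(r,[(int(a[0]),int(a[-1])) for a in s if len(a)>3])
E
```

```text
t 15.2 at [ 0.5371 -0.2079 -0.0135] [-3.141 -0.     1.539] F [ 0.8 -1.2  0.4] w 0.0497
[-0.0772, -0.0012, 0.0025, -0.0003, -0.0002, 0.0032]
[[403.0, 280.0], [221.0, 286.0], [205.0, 55.0], [417.0, 55.0]]
w13 [ 0.537  -0.1494] ['87mm@-179.8', '101mm@88.3', '87mm@-1.8', '98mm@-91.7']
[[0.5789, -0.1989], [0.4922, -0.1992], [0.4952, -0.0984], [0.5818, -0.101]]
0 [(0, 204), (420, 639)]
4 [(0, 204), (419, 639)]
8 [(0, 205), (419, 639)]
12 [(0, 205), (418, 639)]
16 [(0, 205), (418, 639)]
20 [(418, 639)]
26 [(417, 639)]
32 [(417, 639)]
40 [(417, 639)]
```

View pics/w13.png

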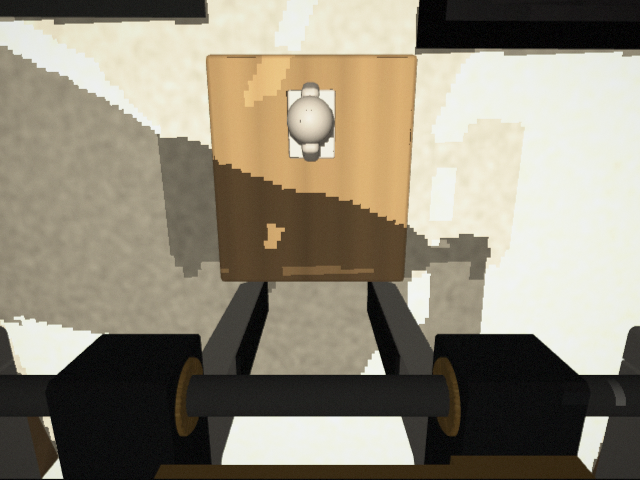

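The picture shows the board's front corners at (207,55) and (416,55). The sorter wall ends at (207,20) and the case wall at (417,50), with dark floor edges. I'll compare these at floor level.

```bash
python3 - <<'E'
from h import *
G=px('w13',[(206.5,16),(205.5,4),(416.5,40),(418.5,8)],0); print(G.round(4).tolist())
B=px('w13',[(206.5,55),(416.5,55)]); print(B.round(4).tolist())
d=np.array([.035,1])
u=lambda p:p[0]-.035*p[1]
print('across: sorter',[u(p).round(4) for p in G[:2]],'case',[u(p).round(4) for p in G[2:]],'board',[u(p).round(4) for p in B])
E
```

```text
[[0.4919, -0.0778], [0.492, -0.073], [0.5869, -0.0905], [0.5873, -0.0775]]
[[0.4959, -0.0984], [0.5817, -0.101]]
across: sorter [np.float64(0.4946), np.float64(0.4945)] case [np.float64(0.59), np.float64(0.59)] board [np.float64(0.4993), np.float64(0.5853)]
```

Gap and board are both centred at 0.5423 across the passage, with about 4 mm clear each side and matching yaw. I'll push straight in and watch the forces.

>>> jog_arm --pt "0.006 0 0 0 0 0 0.06" --pt "0.006 0 0 0 0 0 0.06" --pt "0.006 0 0 0 0 0 0.06" --pt "0.006 0 0 0 0 0 0.06" --pt "0.006 0 0 0 0 0 0.06"

```text
time_s: 15.75
ee_pos: [0.538, -0.1779, -0.0136]
eef_rot: [-3.141, -0.0, 1.539]
force: [0.1, -1.1, -1.8]
grip_width: 0.0504
grip_force: 0.5
```

>>> jog_arm --pt "0.006 0 0 0 0 0 0.06" --pt "0.006 0 0 0 0 0 0.06" --pt "0.006 0 0 0 0 0 0.06" --pt "0.006 0 0 0 0 0 0.06" --pt "0.004 0 0 0 0 0 0.06"

```text
time_s: 16.25
ee_pos: [0.539, -0.15, -0.0135]
eef_rot: [-3.142, -0.0, 1.539]
force: [0.3, -1.0, -0.6]
grip_width: 0.0499
grip_force: 0.5
```

```bash
cat >> h.py <<'E'
def walls(im,rows):
    g=cv2.cvtColor(im,cv2.COLOR_RGB2HSV)
    for r in rows:
        d=g[r,:,2]<80; l=np.where(d[:317])[0]; q=np.where(d[317:])[0]
        print(r,'L',l.max() if len(l) else None,'R',q.min()+317 if len(q) else None)
E
python3 - <<'E'
from h import *
plan([.5335,-.285,-.016],1.536,1)
im=board('w14'); P=auto('w14');print((P[:,0]-.035*P[:,1]).round(4)); walls(im,(5,20,35,45))
E
```

```text
t 16.25 at [ 0.539  -0.15   -0.0135] [-3.142 -0.     1.539] F [ 0.3 -1.  -0.6] w 0.0499
[-0.1351, -0.0012, 0.0025, -0.0, -0.0, 0.003]
[[402.0, 281.0], [221.0, 284.0], [204.0, 55.0], [460.0, 55.0]]
w14 [ 0.5432 -0.0913] ['86mm@179.2', '100mm@88.6', '105mm@-1.8', '100mm@-102.4']
[0.5852 0.4993 0.4982 0.6032]
5 L 205 R 420
20 L 206 R 418
35 L 207 R 417
45 L 206 R 417
```

The front is inside the gap and still centred. I'll carry on.

>>> jog_arm --pt "0.008 0 0 0 0 0 0.06" --pt "0.009 0 0 0 0 0 0.06" --pt "0.009 0 0 0 0 0 0.06" --pt "0.009 0 0 0 0 0 0.06" --pt "0.009 0 0 0 0 0 0.06"

```text
time_s: 16.8
ee_pos: [0.5405, -0.1058, -0.0134]
eef_rot: [3.141, 0.0, 1.539]
force: [-0.1, -1.6, 0.8]
grip_width: 0.0497
grip_force: 0.9
```

>>> jog_arm --pt "0.009 0 0 0 0 0 0.06" --pt "0.009 0 0 0 0 0 0.06" --pt "0.009 0 0 0 0 0 0.06" --pt "0.009 0 0 0 0 0 0.06" --pt "0.006 0 0 0 0 0 0.06"

```text
time_s: 17.3
ee_pos: [0.5418, -0.0638, -0.0134]
eef_rot: [3.142, 0.0, 1.539]
force: [-0.4, -2.0, 0.9]
grip_width: 0.0496
grip_force: 1.1
```

```bash
python3 - <<'E'
from h import *
plan([.5335,-.285,-.016],1.536,1)
im=board('w15'); P=auto('w15');print((P[:,0]-.035*P[:,1]).round(4)); walls(im,(5,20,35,45,100,200))
E
```

```text
t 17.3 at [ 0.5418 -0.0638 -0.0134] [3.142 0.    1.539] F [-0.4 -2.   0.9] w 0.0496
[-0.2213, -0.0013, 0.0026, 0.0, 0.0, 0.0031]
[[427.0, 286.0], [220.0, 280.0], [205.0, 55.0], [441.0, 55.0]]
w15 [ 0.5469 -0.0053] ['98mm@176.5', '98mm@88.2', '97mm@-1.8', '101mm@-90.9']
[0.5968 0.4986 0.4981 0.5948]
5 L None R 336
20 L None R 419
35 L None R 418
45 L None R 418
100 L 208 R 415
200 L 217 R 409
```

>>> jog_arm --pt "0.009 0 0 0 0 0 0.06" --pt "0.009 0 0 0 0 0 0.06" --pt "0.009 0 0 0 0 0 0.06" --pt "0.009 0 0 0 0 0 0.06" --pt "0.009 0 0 0 0 0 0.06"

```text
time_s: 17.85
ee_pos: [0.5432, -0.0188, -0.0135]
eef_rot: [-3.141, -0.0, 1.539]
force: [-0.3, -2.0, 1.6]
grip_width: 0.0502
grip_force: 0.9
```

>>> jog_arm --pt "0.009 0 0 0 0 0 0.06" --pt "0.009 0 0 0 0 0 0.06" --pt "0.009 0 0 0 0 0 0.06" --pt "0.009 0 0 0 0 0 0.06" --pt "0.009 0 0 0 0 0 0.06"

```text
time_s: 18.35
ee_pos: [0.5446, 0.0261, -0.0135]
eef_rot: [-3.141, 0.0, 1.539]
force: [0.3, -1.9, 0.1]
grip_width: 0.0497
grip_force: 0.8
```

>>> jog_arm --pt "0.009 0 0 0 0 0 0.06" --pt "0.009 0 0 0 0 0 0.06" --pt "0.009 0 0 0 0 0 0.06" --pt "0.008 0 0 0 0 0 0.06" --pt "0.006 0 0 0 0 0 0.06"

```text
time_s: 18.85
ee_pos: [0.5459, 0.067, -0.0135]
eef_rot: [-3.142, -0.0, 1.539]
force: [-0.1, -1.2, 0.1]
grip_width: 0.0499
grip_force: 0.8
```

>>> jog_arm --pt "0.006 0 0 0 0 0 0.06" --pt "0.006 0 0 0 0 0 0.06" --pt "0.004 0 0 0 0 0 0.06" --pt "0.002 0 0 0 0 0 0.06" --pt "0 0 0 0 0 0 0.06"

```text
time_s: 19.35
ee_pos: [0.5465, 0.0845, -0.0134]
eef_rot: [3.142, -0.0, 1.539]
force: [-0.5, -0.2, 0.2]
grip_width: 0.0499
grip_force: 0.0
```

```bash
python3 - <<'E'
from h import *
plan([.5335,.1,-.016],1.536,1)
im=board('w16'); P=auto('w16');print(P.round(4).tolist())
E
```

```text
t 19.35 at [ 0.5465  0.0845 -0.0134] [ 3.142 -0.     1.539] F [-0.5 -0.2  0.2] w 0.0499
[0.0151, -0.0135, 0.0026, 0.0, -0.0002, 0.0029]
[[462.0, 299.0], [184.0, 299.0], [176.0, -0.0], [513.0, 0.0]]
w16 [0.5561 0.1487] ['134mm@178.2', '128mm@84.7', '134mm@-1.8', '128mm@-95.4']
[[0.6169, 0.0831], [0.4834, 0.0874], [0.4952, 0.2143], [0.6289, 0.2102]]
```

Pushed through. I'll retract clear and check the result against the mat.

>>> jog_arm --pt "-0.006 0 0 0 0 0 0.06" --pt "-0.012 0 0 0 0 0 0.06" --pt "0 0 -0.03 0 0 0 0.06" --pt "0 0 -0.045 0 0 0 0.06" --pt "0 0 -0.045 0 0 0 0.06"

```text
time_s: 19.9
ee_pos: [0.5454, 0.0651, 0.1077]
eef_rot: [-3.14, 0.0, 1.538]
force: [-0.1, 0.3, -0.5]
grip_width: 0.0499
grip_force: 0.0
```

>>> jog_arm --pt "0 0 -0.045 0 0 0 0.06" --pt "0 0 -0.045 0 0 0 0.06" --pt "0 0 -0.02 0 0 0 0.06" --pt "0 0 0 0 0 0 0.06" --pt "0 0 0 0 0 0 0.06"

```text
time_s: 20.4
ee_pos: [0.5457, 0.0655, 0.2159]
eef_rot: [-3.141, 0.0, 1.538]
force: [-0.6, 0.4, -0.1]
grip_width: 0.0498
grip_force: 0.0
```

```bash
python3 - <<'E'
from h import *
plan([.55,.05,.2],1.536,1)
im=board('w17'); cs=cam('side'); si=ctrl.camera('side'); cv2.imwrite('pics/s17.png',si[:,:,::-1])
r,t=np.load('w17.npy'); cw=(cam('wrist')[0],cv2.Rodrigues(r)[0],t)
def at(im,c,p):
    q=c[0]@(c[1]@np.array(p)+c[2]); u,v=(q[:2]/q[2]).round().astype(int)
    if not(1<=u<639 and 1<=v<479): return None
    return cv2.cvtColor(im[v-1:v+2,u-1:u+2].mean((0,1)).reshape(1,1,3).astype(np.uint8),cv2.COLOR_RGB2HSV)[0,0].tolist()
print('along y'); 
for y in np.arange(.06,.236,.008): print(round(y,3),*[at(i,c,(.565,y,z)) for i,c in((im,cw),(si,cs)) for z in (0,.022)])
print('along x')
for x in np.arange(.47,.645,.008): print(round(x,3),*[at(i,c,(x,.125,z)) for i,c in((im,cw),(si,cs)) for z in (0,.022)])
E
```

```text
t 20.4 at [0.5457 0.0655 0.2159] [-3.141  0.     1.538] F [-0.6  0.4 -0.1] w 0.0498
[-0.0154, 0.0048, 0.0159, -0.0005, 0.0001, 0.0022]
along y
0.06 [21, 48, 164] [21, 46, 165] [17, 28, 83] [17, 28, 83]
0.068 [18, 68, 153] [22, 48, 158] [14, 69, 74] [20, 28, 83]
0.076 [14, 147, 97] [15, 146, 133] [14, 88, 64] [17, 28, 83]
0.084 [14, 146, 117] [14, 146, 122] [15, 82, 75] [13, 73, 73]
0.092 [16, 133, 115] [15, 144, 117] [15, 91, 121] [14, 85, 66]
0.1 [17, 123, 160] [17, 127, 131] [16, 90, 119] [16, 78, 75]
0.108 [20, 108, 237] [20, 107, 239] [15, 91, 120] [15, 90, 122]
0.116 [20, 109, 237] [20, 107, 238] [15, 92, 119] [16, 91, 121]
0.124 [20, 108, 236] [20, 109, 236] [16, 90, 119] [16, 92, 122]
0.132 [20, 110, 235] [20, 108, 236] [15, 87, 103] [16, 91, 123]
0.14 [20, 109, 235] [20, 108, 236] [15, 89, 112] [15, 91, 121]
0.148 [18, 118, 209] [18, 118, 211] [16, 88, 102] [16, 89, 106]
0.156 [19, 109, 234] [19, 110, 231] [15, 88, 102] [16, 90, 113]
0.164 [17, 120, 209] [18, 119, 212] [16, 88, 102] [16, 88, 104]
0.172 [17, 121, 209] [17, 120, 208] [16, 88, 101] [15, 89, 106]
0.18 [17, 121, 2
[... 1132 characters left out ...]
 [19, 112, 233] [19, 113, 231] [14, 25, 113] [16, 92, 117]
0.566 [20, 106, 238] [20, 107, 238] [16, 89, 117] [16, 93, 124]
0.574 [20, 106, 239] [20, 107, 238] [16, 90, 125] [16, 91, 123]
0.582 [20, 108, 237] [20, 106, 239] [16, 92, 122] [16, 93, 124]
0.59 [19, 111, 229] [16, 131, 191] [16, 90, 122] [14, 102, 112]
0.598 [16, 134, 230] [16, 134, 228] [14, 104, 108] [13, 105, 117]
0.606 [16, 133, 230] [16, 135, 224] [13, 104, 120] [14, 106, 115]
0.614 [22, 109, 240] [21, 112, 239] [15, 102, 128] [14, 104, 113]
0.622 [18, 124, 238] [16, 134, 228] [14, 105, 122] [13, 102, 112]
0.63 [17, 88, 226] [39, 7, 244] [16, 45, 118] [35, 11, 134]
0.638 [35, 13, 243] [33, 10, 243] [40, 11, 135] [39, 13, 135]
```

From both cameras the board spans y 0.097–0.193 and x 0.504–0.589. The mat spans y 0.070–0.218 and x 0.480–0.629. The board lies on the mat with about 20 mm or more to spare on every side, and the hand is clear.

```bash
python3 -c "
from station import ctrl
print(ctrl.hand_in())"
```

```text
the job is handed in; nothing more can be done
None
```

The base was pushed flat through the gap and lies wholly on the cork mat, at least 20 mm inside every edge, with the figure untouched; I handed the job in at about 20.5 s of the 67 s allowed.

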